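# Feed the test ball into the scale pan

## Robot

A 6-joint arm with a two-finger parallel gripper is mounted at the origin on the work surface. World frame = base frame: x ahead of the robot, y to its left, z up, the work surface at z = 0. Lengths are in mm, angles in rad, forces in N, time in s.
With the tool pointing down it reaches from about 375 to 925 mm from the base axis. Payload 5.7 kg.
Tool frame: the origin (TCP) lies between the finger pads; the fingertips stand 22 mm ahead of it and the grasp point (between the pads) lies 3 mm ahead of it; y points along the fingers, z is the direction in which the jaws open and shut, and the axes are right-handed (so a half turn about y gives the same grasp; the last joint's range is limited). The gripper opens to 88 mm and grips with 3 to 60 N. Pads are 20 mm wide; open, the fingers measure 115 mm over their backs; the gripper's body (75 mm by 178 mm) begins 61 mm behind the grasp point.
Start: joints at [-1.251, 0.359, 1.51, -0, 1.272, -0.115], TCP at [252.719, -544.149, 244.623] pointing down, gripper open.
Joint ranges: [-2.97, 2.97], [-1.01, 2.36], [0.21, 2.38], [-0.96, 4.11], [0.2, 2.71], [-2.98, 2.98]. Speed limits (rad/s): [2.39, 2.39, 3.14, 3.14, 3.14, 3.14].

## Interface

Orientations are given as a rotation vector (axis times angle).
In Python, from workcell import robot gives the robot as it stands. Calls block until the motion is done:
- robot.goto(position, orientation): joint-space move of the TCP to a pose.
- robot.move_l(position, rotation=None, max_speed=150, force_limit=None): straight line of the TCP; rotation=None keeps the orientation; max_speed is the mean speed in mm/s. With force_limit (N) it stops when the force on the tool has changed by that much, and returns True; else False.
- robot.move_joints(angles): joint-space move.
- robot.move_gripper(opening, squeeze=None): finger opening in mm; squeeze is the grip in N (None keeps the last); returns when the fingers have stopped.
- robot.pause(seconds).
- robot.solve_ik(position, orientation): joint angles nearest the present ones, or None.
- robot.read_state(): the state.
- robot.grab_frame(name): name is "side" or "top" or "wrist"; returns a dict with "color" (400x640x3 uint8, red, green, blue), "fovy" (degrees; the focal length in pixels is half the picture's height over the tangent of half this angle, whatever the lens; pixels are square), "cx", "cy" (the principal point, pixels), "D" ([k1, k2, p1, p2, k3] as OpenCV has them; the pictures are not rectified), "world_to_cam" (4x4, takes a point from world to camera coordinates). Camera axes: x right, y down, z forward; pixel columns grow to the right and rows downward; lengths in mm; the calibration is good to about 2 mm. A picture is of the moment at which its call begins. There is no depth.
A pose or a line that the arm cannot do raises robot.MotionError and nothing moves.
- robot.finish_job(): hands the job in, once; it reports no verdict.
The state is a dict: "time": time; "q": joint angles; "qvel": joint speeds; "joint_torque": joint torques, N m; "tool_pos": TCP position; "tool_rot": TCP orientation; "force": force on the tool from outside, world axes, zero at the start; "ft_torque": the same for the moment, N m; "gripper_width": finger opening in mm.
Only numpy, scipy, OpenCV 4.12 (cv2) and the standard library are available. Lean on these libraries where they do the work, as an engineer would, in place of code of your own. Each camera call takes 0.05 s, during which the arm holds its last target.

## Task

Feed the larger of the two steel balls into the scale's pan: press down the outer paddle of the rocker lever whose gate holds that ball back, keep it down until the ball has rolled out into the pan, then let the lever come back up. Leave the smaller ball behind its closed gate, do not touch either ball with the robot, pick nothing up and leave the other things on the bench where they stand.

Things in the scene. Friction and masses are not known exactly. Their poses are not given: they have to be found in the camera images.
- rack: fixed feed rack: two wooden chutes side by side on a steel base. Origin on the bench below the line of the two gates; x runs down the chutes, away from the robot, to the scale; y left, z up. Chutes at y = +34 and -34 mm, 45 mm wide, floor 56 mm high at the gates, sloping down 8 degrees to open ends at x = +40. Balls wait at about x = -20. Pivot posts at y = +-115 rise to 120 mm. Yaw varies
- lever_left (a joint): hinge of the left rocker lever (steel bar across the rack, pivot at its middle, rack y = +115 mm, height 110 mm; paddle on its outer end, gate on its inner), rad: 0 at rest (level, gate down), grows as the paddle goes down, stop at 0.50; sprung back when let go. Paddle force about 2 N to start, 4 N at the stop. The large ball passes under the gate from about 0.38
- lever_right (a joint): hinge of the right rocker lever (steel bar across the rack, pivot at its middle, rack y = -115 mm, height 110 mm; paddle on its outer end, gate on its inner), rad: 0 at rest (level, gate down), grows as the paddle goes down, stop at 0.50; sprung back when let go. Paddle force about 2 N to start, 4 N at the stop. The large ball passes under the gate from about 0.38
- paddle_left (a point): centre of the top face of the left paddle, a flat dark steel plate 56 mm (along the rack's x) by 44 mm at the outer end of the left lever; at rest at rack (0, +195, 116) mm. It travels down about 38 mm to the stop, tilting with the lever, in an arc of 80 mm radius about the pivot
- paddle_right (a point): centre of the top face of the right paddle, a flat dark steel plate 56 mm (along the rack's x) by 44 mm at the outer end of the right lever; at rest at rack (0, -195, 116) mm. It travels down about 38 mm to the stop, tilting with the lever, in an arc of 80 mm radius about the pivot
- ball_large_center (a point): centre of the larger steel ball, 36 mm across, about 0.19 kg; in the left or the right chute, behind the gate
- ball_small_center (a point): centre of the smaller steel ball, 24 mm across, in the other chute, behind the gate
- pan (a point): centre of the inner floor of the scale's open steel pan, at 31 mm height; the pan is 135 mm (x) by 170 mm (y), its rim 30 mm above that floor (10 mm on the chute side), with a rubber grid that stops a ball; it stands at the open ends of the chutes and both chutes lead into it. Axes turn with the rack
- weight_a: bystander: knobbed steel weight, 32 mm across, 46 mm tall, standing near the left paddle; origin under its centre
- weight_b: bystander: knobbed brass weight, 26 mm across, 38 mm tall, standing near the right paddle; origin under its centre
- weight_c: bystander: knobbed steel weight, 44 mm across, 62 mm tall, right of the scale; origin under its centre
- screwdriver: bystander: screwdriver lying on the bench, off to the right
- cup: bystander: open grey cup, 70 mm across, 80 mm tall, off to the left; origin under its centre
- ball_large: the same larger ball as a body; its axes turn as it rolls, use the centre
- ball_small: the same smaller ball as a body; its axes turn as it rolls, use the centre
There are look-alikes about, which are no part of the job. What is shaped like the ball_large but purple or red is not meant.

How it is judged (in metres and radians):
On the way, in this order (a step that is already met when the one before it is completed fails the run):
1. the larger ball's lever is pressed down and its gate is up (((y of ball_large_center in the frame of rack above 0 m and value of joint lever_left above 0.3 rad) or (y of ball_large_center in the frame of rack below 0 m and value of joint lever_right above 0.3 rad))), for 0.05 s.
2. the larger ball is in the scale's pan (x of ball_large_center in the frame of pan between -0.066 and 0.066 m and y of ball_large_center in the frame of pan between -0.083 and 0.083 m and z of ball_large_center in the frame of pan between 0 and 0.035 m), for 0.1 s.
At the end, for the whole second after the job is handed in: The larger ball lies at rest (under 30 mm/s) inside the pan, both levers are back up (under 0.06 rad), and the smaller ball is still in its chute behind its gate (x of ball_large_center in the frame of pan between -0.066 and 0.066 m and y of ball_large_center in the frame of pan between -0.083 and 0.083 m and z of ball_large_center in the frame of pan between 0 and 0.03 m and linear speed of ball_large below 0.03 m/s and value of joint each of lever_left, lever_right below 0.06 rad and x of ball_small_center in the frame of rack between -0.135 and -0.008 m and z of ball_small_center in the frame of rack above 0.06 m); the robot touches nothing.
It fails at once if the smaller ball's lever is pressed (over 0.15 rad) ((y of ball_small_center in the frame of rack above 0 m and value of joint lever_left above 0.15 rad) or (y of ball_small_center in the frame of rack below 0 m and value of joint lever_right above 0.15 rad)).
It fails at once if the robot touches a ball (contact force between any of the fingers, the arm and ball_large above 0.3 N or contact force between any of the fingers, the arm and ball_small above 0.3 N).
It fails at once if a ball is lifted out of its chute (z of any of ball_large_center, ball_small_center in the frame of rack above 0.105 m).
It fails at once if a bystander is moved by over 20 mm (distance of any of weight_a, weight_b, weight_c, screwdriver, cup from where it was at the start of the episode above 0.02 m).
It also fails if it takes over 30 s, if anything falls off the work surface, if the arm or the gripper's body presses on something with over 40 N, if the wrist force passes 120 N, or if a joint passes its speed limit or range.

## Working session

There is one attempt and no reset: what is moved stays moved. The work goes in short steps, each a Python script; the robot and the scene stay as the last script left them, time stands still between calls to the robot, and variables do not carry over. Pictures are saved under pics/ and viewed, and the job is handed in when it is done.

```bash
mkdir -p pics; ls
cat > h.py <<'E'
import numpy as np, cv2
from workcell import robot
def snap(n,f):
    d=robot.grab_frame(n); cv2.imwrite(f'pics/{f}.png',d['color'][:,:,::-1]); np.save(f'pics/{f}.npy',d,allow_pickle=True); return d
def load(f): return np.load(f'pics/{f}.npy',allow_pickle=True).item()
def K(d):
    f=200/np.tan(np.radians(d['fovy'])/2); return np.array([[f,0,d['cx']],[0,f,d['cy']],[0,0,1.]])
def proj(d,P):
    T=np.array(d['world_to_cam']); P=np.atleast_2d(np.array(P,float))
    return cv2.projectPoints(P,cv2.Rodrigues(T[:3,:3])[0],T[:3,3],K(d),np.array(d['D'],float))[0][:,0]
def atz(d,uv,z):
    T=np.array(d['world_to_cam']); p=cv2.undistortPoints(np.array([[uv]],float),K(d),np.array(d['D'],float))[0,0]
    R=T[:3,:3]; c=-R.T@T[:3,3]; r=R.T@np.array([p[0],p[1],1]); return c+r*(z-c[2])/r[2]
E
python3 - <<'E'
from h import *
for n in('side','top','wrist'): d=snap(n,n+'0'); print(n,d['fovy'],np.array(d['world_to_cam']).round(3).tolist())
print(robot.read_state())
E
```

```text
pics
side 47.31876396395961 [[-0.72, -0.693, -0.011, 380.964], [-0.399, 0.428, -0.811, 285.254], [0.568, -0.58, -0.584, 846.285], [0.0, 0.0, 0.0, 1.0]]
top 48.75001063882405 [[0.005, -1.0, 0.01, -7.226], [-0.992, -0.006, -0.124, 547.495], [0.125, -0.009, -0.992, 1158.614], [0.0, 0.0, 0.0, 1.0]]
wrist 68.6669870332474 [[0.421, -0.907, -0.002, -599.477], [-0.872, -0.405, 0.277, -33.933], [-0.252, -0.115, -0.961, 392.392], [0.0, 0.0, 0.0, 1.0]]
{'time': 0.15, 'q': array([-1.25109239e+00,  3.59345590e-01,  1.51117563e+00, -2.81414744e-05,
        1.27247714e+00, -1.15078774e-01]), 'qvel': array([ 9.86557161e-04, -1.08908227e-03, -2.69907895e-03,  5.95640076e-04,
       -1.81153373e-06,  9.56540531e-04]), 'joint_torque': array([-2.21262162e-04, -5.15758610e+01, -2.71008575e+01,  6.74849655e-02,
        3.05852713e-02, -8.95165840e-05]), 'tool_pos': array([ 252.56808306, -543.70863037,  244.00218941]), 'tool_rot': array([-0.43773933,  1.98237426, -1.97954298]), 'force': array([0.80209928, 0.52808031, 0.00694425]), 'ft_torque': array([0.00522198, 0.02978229, 0.04533191]), 'gripper_width': 87.95125627144421}
```

View pics/top0.png

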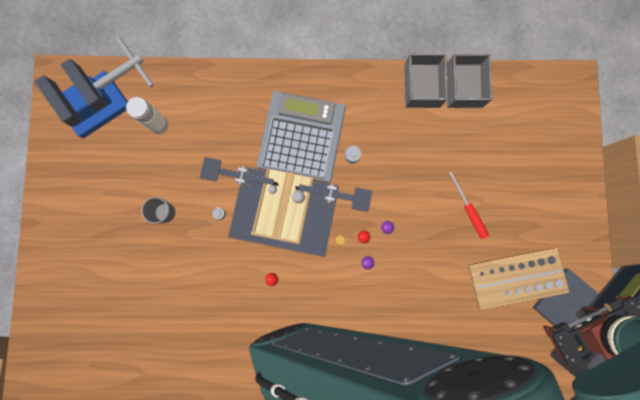

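View pics/side0.png

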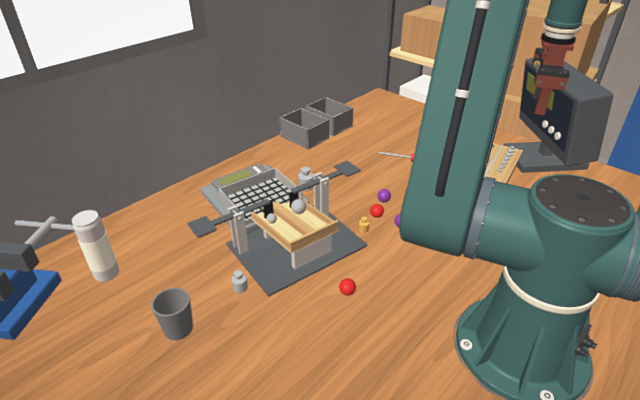

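Run:
```python
from h import *
im=cv2.imread('pics/top0.png')
cv2.imwrite('pics/topc.png',cv2.resize(im[130:270,190:400],None,fx=3.8,fy=3.8,interpolation=cv2.INTER_CUBIC))
im=cv2.imread('pics/side0.png')
cv2.imwrite('pics/sidec.png',cv2.resize(im[150:300,180:400],None,fx=3.6,fy=3.6,interpolation=cv2.INTER_CUBIC))
d=load('top0')
a=atz(d,(210,169),116);b=atz(d,(362,200),116);print(a,b,np.linalg.norm(a-b))
```

```text
[601.88604585 268.75201259 116.        ] [ 525.57113299 -114.69210665  116.        ] 390.9646512212406
```

View pics/topc.png

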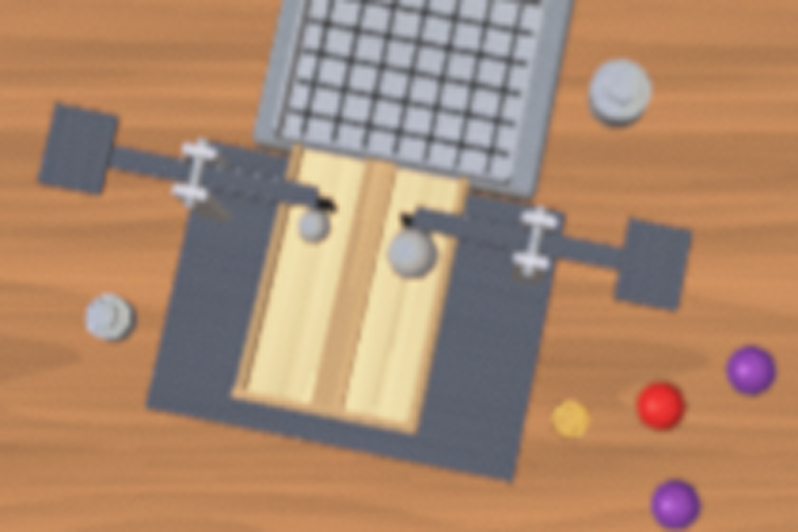

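View pics/sidec.png

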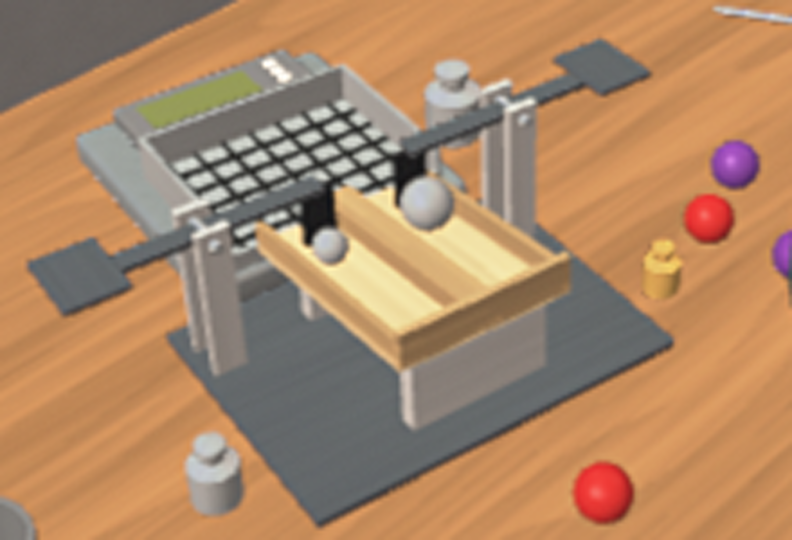

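```bash
cat >> h.py <<'E'
a=np.array([603,268,0.]);
ex=np.array([.981,-.195,0]);ey=np.array([.195,.981,0])
E
python3 - <<'E'
from h import *
d=load('side0');t=load('top0')
L=atz(t,(210.5,168.9),116);R=atz(t,(362.1,199.5),116)
print(L,R,proj(d,[L,R]))
y=(L-R)/np.linalg.norm(L-R);x=np.array([y[1],-y[0],0]);o=(L+R)/2-[0,0,116]
print('o',o,'yaw',np.arctan2(-y[0],y[1]))
# check ball large location
for uv in [(190+411/3.8,130+253/3.8),(190+314/3.8,130+225/3.8)]:
    p=atz(t,uv,77)-o; print('ball rack',p@x,p@y)
print(proj(d,[o-20*x-34*y+[0,0,77]]), 180+426/3.6,150+203/3.6)
from scipy.spatial.transform import Rotation as Ro
s=robot.read_state(); print(Ro.from_rotvec(s['tool_rot']).as_matrix().round(3))
for sg in (1,-1):
    ty=np.array([0,0,-1.]);tz=sg*x;tx=np.cross(ty,tz)
    rv=Ro.from_matrix(np.c_[tx,ty,tz]).as_rotvec()
    for z in(180,105): print(sg,rv,robot.solve_ik(R-[0,0,116]+[0,0,z],rv))
E
```

```text
[602.15218789 267.50816111 116.        ] [ 526.83792951 -114.95290716  116.        ] [[202.58373268 225.27106813]
 [347.6851849  167.19262209]]
o [564.4950587   76.27762698   0.        ] yaw -0.19443233733221685
ball rack -20.417288819784012 -33.63332297587955
ball rack -14.737251151105186 35.43865496391585
[[298.86906818 206.25136549]] 298.3333333333333 206.38888888888889
[[-0.907 -0.     0.421]
 [-0.421  0.001 -0.907]
 [-0.    -1.    -0.001]]
1 [-1.1108892   1.35097948 -1.35097948] [-3.42951390e-01  3.41884324e-01  1.71838816e+00 -4.44089210e-16
  1.08132017e+00 -1.48519053e-01]
1 [-1.1108892   1.35097948 -1.35097948] [-3.42951390e-01  4.41689895e-01  1.78956133e+00 -4.44089210e-16
  9.10341429e-01 -1.48519053e-01]
-1 [-1.2949027  -1.06477815  1.06477815] None
-1 [-1.2949027  -1.06477815  1.06477815] None
```

The two steel balls are at top-view pixels (298,197), larger, and (273,189), smaller. The red and purple balls are look-alikes. The larger ball sits at rack (-20, -34), in the right chute, and the side view agrees, so I'll press the right paddle.

Run:
```python
from h import *
rv=np.array([-1.1108892,1.35097948,-1.35097948])
P=np.array([526.8,-115.,0])+3*np.array([.193,.981,0])
robot.move_gripper(0)
robot.goto(P+[0,0,185],rv)
robot.move_l(P+[0,0,146])
f0=robot.read_state()['force']
snap('side','pre'); 
print(robot.read_state()['tool_pos'],P,f0)
```

```text
[ 527.62425396 -112.63316698  146.44324113] [ 527.379 -112.057    0.   ] [ 0.53199865 -0.14739486 -0.13634171]
```

View pics/pre.png

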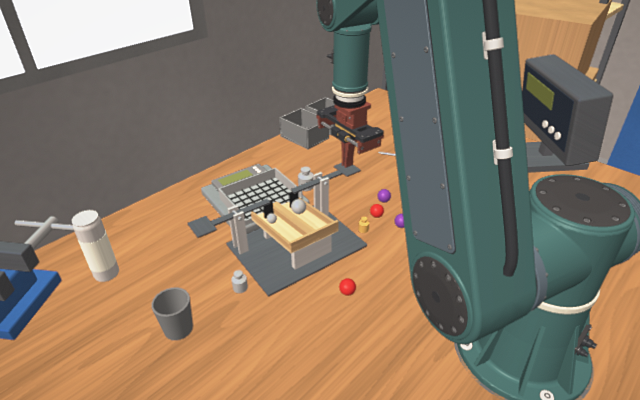

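The picture shows the closed fingertips at about (347,168), just above the right paddle. Nothing is touched and the balls are still in place. Next I press.

Run:
```python
from h import *
P=np.array([527.4,-112.1,0])
st=robot.move_l(P+[0,0,105],max_speed=50,force_limit=12)
s=robot.read_state();print(st,s['time'],s['tool_pos'],s['force'])
robot.pause(1.0)
snap('side','press');s=robot.read_state();print(s['tool_pos'],s['force'])
im=cv2.imread('pics/press.png')
cv2.imwrite('pics/pressc.png',cv2.resize(im[130:280,180:400],None,fx=3.6,fy=3.6,interpolation=cv2.INTER_CUBIC))
```

```text
False 4.7833 [ 527.09874537 -112.17491893  105.03193038] [-0.68268752 -1.41473053  4.10407616]
[ 527.24945592 -112.07766932  104.93282765] [-2.23069672 -0.48769325  4.82594561]
```

View pics/pressc.png

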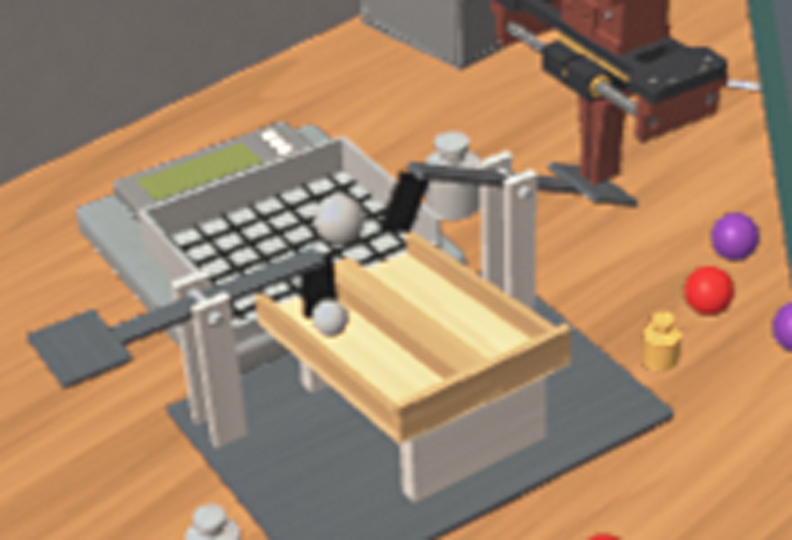

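The right gate is up and the larger ball is in the pan, at crop pixel (340,220). The smaller ball is still behind its closed gate. I'll release slowly.

Run:
```python
from h import *
P=np.array([527.4,-112.1,0])
robot.move_l(P+[0,0,150],max_speed=50)
robot.move_l(P+[0,0,230],max_speed=120)
robot.pause(.8)
snap('top','end_t');snap('side','end1'); robot.pause(.3); d=snap('side','end2')
s=robot.read_state();print(s['time'],s['tool_pos'],s['force'])
A=cv2.imread('pics/end1.png')[130:280,180:400];B=cv2.imread('pics/end2.png')[130:280,180:400]
print('diff',cv2.absdiff(A,B).max())
cv2.imwrite('pics/endc.png',cv2.resize(B,None,fx=3.6,fy=3.6,interpolation=cv2.INTER_CUBIC))
T=cv2.imread('pics/end_t.png')[80:270,190:400]
cv2.imwrite('pics/endtc.png',cv2.resize(T,None,fx=3.1,fy=3.1,interpolation=cv2.INTER_CUBIC))
```

```text
8.95 [ 527.40729254 -112.10200619  230.02368971] [ 0.53959381  0.70801544 -0.05472303]
diff 14
```

View pics/endc.png

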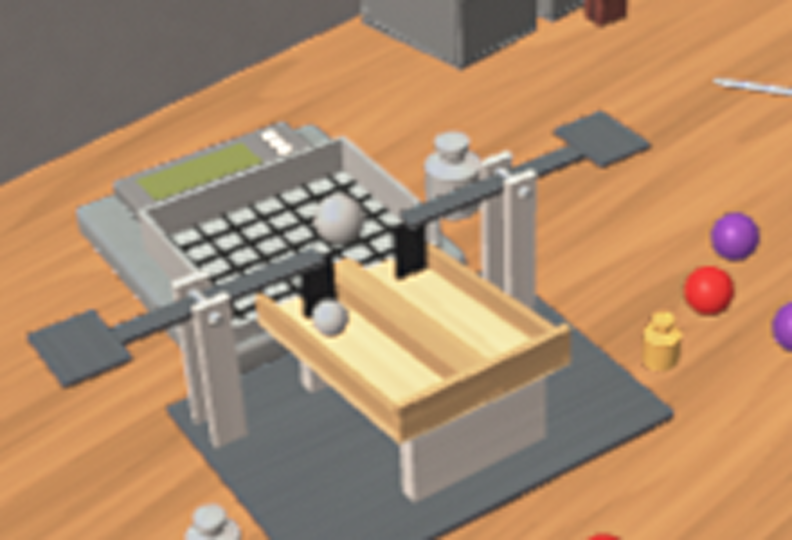

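View pics/endtc.png

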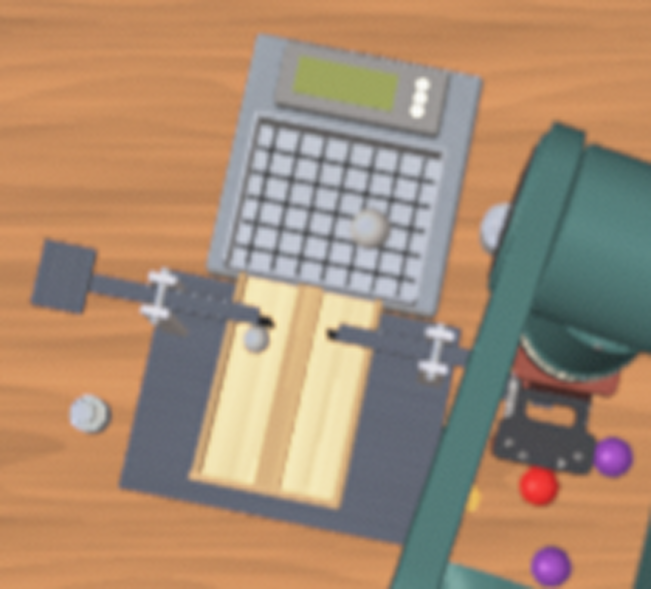

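The larger ball is at (368,228) in the top crop, well inside the pan and at rest. Both levers are level and the smaller ball is at (256,340), behind its gate.

```bash
python3 -c "
from h import *
robot.finish_job()"
```

```text
the job is handed in; nothing more can be done
```

The larger steel ball is in the scale's pan, and I handed the job in; no verdict is reported. It was in the right chute, so I pressed the right paddle with the closed fingertips, at about 4–5 N and close to the stop. I kept it down until the ball had rolled into the pan, then let the lever up slowly and raised the arm clear.

**Last checks, all at about 9 s:**
- **Larger ball:** it lies well inside the pan and sits at the same place in the side pictures taken before and after the release. Two side pictures about 0.3 s apart differed by at most 14 grey levels, which I took as image noise.
- **Levers and smaller ball:** both levers look level, and the smaller ball is still behind its closed gate.
- **Bystanders:** the weights look unmoved in the side and top pictures. I didn't check the cup and most of the screwdriver again after the press, but the robot went nowhere near the cup and passed well above bench height.
- **Robot:** it touches nothing, and the force on the tool is back near zero.

No check failed or disagreed.

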